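# Slide the tile lid over the paper-clip well

### The job

Close the paper-clip well of the wooden desk organiser: slide the blue tile lid along the organiser's deck, without lifting it off, until it drops into the pocket in the middle and lies flat there, then let go of it. Leave the marble paperweight and the mug where they are.

Things in the scene. Friction and masses are not known exactly. Their poses are not given: they have to be found in the camera images.
- organiser: Fixed wooden tray, 126 (x) x 380 (y) x 43 mm. Origin: underside, below the pocket's centre. Open channel along y, 102 mm wide, between dark 12 mm rails and 8 mm ends, tops at 43 mm. Floor: deck at height 35 mm from 57 to 182 mm both sides of the middle; between them the pocket, 114 mm long, channel-wide, floor at 25 mm, with a 60 mm square clip well at its centre. Rails keep the lid square.
- tile_lid: Loose blue ceramic tile, 90 x 90 x 12 mm, about 240 g, on either deck. Origin: centre of underside; x, y along its sides, z up. Round brass knob at its centre: stem 16 mm across from 12 to 22 mm above the underside, head 26 mm across from 22 to 46 mm. Its underside is 35 mm above the organiser's origin on the deck, 25 mm in the pocket.
- paperweight: Bystander, loose: white marble disc 84 mm across and 22 mm thick with a black ball 26 mm across on a short stem, 53 mm high in all, 300 g. It lies on the deck at the other end of the organiser. Origin: centre of its underside.
- mug: Bystander, loose: white mug 80 mm across and 95 mm high, standing on the worktop at the organiser's left end (+y) as the robot sees it. Origin: centre of its underside; handle towards its +y.
Not all that is in view belongs to the job. Leave any orange look-alike of the tile_lid alone.

How it is judged:
By the outcome, as a careful person would: the job done as asked, in the order asked, and still so for the second after the job is handed in, with the robot touching nothing.
It also fails if it takes over 35 s, if anything falls off the work surface, if the arm or the gripper's body presses on something with over 40 N, if the wrist force passes 120 N, or if a joint passes its speed limit or range.

### The arm

A 7-joint arm with a two-finger parallel gripper is mounted at the origin on the work surface. World frame = base frame: x ahead of the robot, y to its left, z up, the work surface at z = 0. Lengths are in mm, angles in rad, forces in N, time in s.
With the tool pointing down it reaches from about 425 to 925 mm from the base axis. Payload 6.8 kg.
Tool frame: the origin (TCP) lies midway between the tips of the shut fingers; the grasp point (between the pads) lies 19 mm behind it; z points along the fingers, y is the direction in which the jaws open and shut (so a half turn about z gives the same grasp; the last joint's range is limited). The gripper opens to 88 mm and grips with 3 to 60 N. Pads are 20 mm wide; open, the fingers measure 115 mm over their backs; the gripper's body (75 mm by 178 mm) begins 61 mm behind the grasp point.
Start: joints at [1.129, 0.477, 0.022, 1.555, -0.011, 1.109, -0.083], TCP at [221.164, -637.757, 222.664] pointing down, gripper open.
Joint ranges: [-2.96, 2.96], [-0.34, 2.1], [-1.41, 1.46], [0.24, 2.44], [-1.37, 4.51], [0.17, 1.92], [-2.96, 2.96]. Speed limits (rad/s): [2.39, 2.39, 3.14, 3.14, 3.14, 3.14, 3.14].

### API

Orientations are given as a unit quaternion [x, y, z, w].
In Python, from rig import * gives the robot as it stands.
- The arm moves only by the tool arm_command, never from a script. Its argument "motion" is one flat list of numbers, 7 for each row, row after row: the closure, from 0 (fully open) to 1 (shut), then the shift along the tool's x, y, z normalised to -1 to 1, where 1 is 1 m, then the turn, a rotation vector about the tool's x, y, z normalised to -1 to 1, where 1 is 90 degrees. A call has 1 to 20 rows; each row is the pose to reach, as a shift and turn from the pose commanded when the call began, along the tool's axes at that moment; what a row does not reach only later rows make up. A row lasts 1/8 s, in which the tool goes at most 62.5 mm and 10.7 degrees, less where a joint would pass 70% of its speed; a pose out of reach is approached as far as the arm can. A call with a number of a shift or a turn outside -1 to 1 is refused whole. A call with a gripper value outside its range is refused whole. The fingers move at their own pace and stop on an object; "newtons" is the grip in N (left out, the last holds). Time passes only in rows, so rows that repeat a pose let the fingers close. It gives the time, the measured TCP pose, the force and the opening at its end, in the units of the state.
- state(): the state, without advancing time (a new reading comes with each control period).
- camera(name): name is "side" or "top" or "wrist"; returns a dict with "img" (400x640x3 uint8, red, green, blue), "vfov" (degrees; the focal length in pixels is half the picture's height over the tangent of half this angle, whatever the lens; pixels are square), "cx", "cy" (the principal point, pixels), "dist_coeffs" ([k1, k2, p1, p2, k3] as OpenCV has them; the pictures are not rectified), "world_from_camera" (4x4, takes a point from camera to world coordinates). Camera axes: x right, y down, z forward; pixel columns grow to the right and rows downward; lengths in mm; the calibration is good to about 2 mm. A picture is of the moment at which its call begins. There is no depth.
- sign_off(): hands the job in, once; it reports no verdict.
The state is a dict: "t": time; "joint_pos": joint angles; "dq": joint speeds; "joint_torque": joint torques, N m; "tool_pos": TCP position; "tcp_rot": TCP orientation; "force": force on the tool from outside, world axes, zero at the start; "torque": the same for the moment, N m; "gripper_width": opening from 0.0 (shut) to 1.0 (fully open).
Only numpy, scipy, OpenCV 4.12 (cv2) and the standard library are available. Lean on these libraries where they do the work, as an engineer would, in place of code of your own. Each camera call takes 0.05 s, during which the arm holds its last target.

## Working session

There is one attempt and no reset: what is moved stays moved. The work goes in short steps, Python scripts to look and compute and a tool call to move; the robot and the scene stay as the last step left them, time stands still between calls to the robot, and variables do not carry over. Pictures are saved under pics/ and viewed, and the job is handed in when it is done.

Besides the shell and the picture viewer there is one more tool, called after "Call:" as name(argument=value, ...), one argument or row to a line, values as JSON. arm_command: Moves the arm, as the interface text tells. Scaled input: -1 to 1 covers 1 m each way for a shift and 90 degrees each way for a turn. Its arguments: {"type":"object","properties":{"motion":{"type":"array","items":{"type":"number","minimum":-1,"maximum":1}},"newtons":{"type":"number"}},"required":["motion"]}

```bash
mkdir -p pics; ls; cat > h.py <<'E'
from rig import *
import numpy as np, cv2
def save(n,f):
    c=camera(n); cv2.imwrite(f'pics/{f}.png',c["img"][:,:,::-1]); np.save(f'pics/{f}.npy',c,allow_pickle=True); return c
def K(c):
    f=200/np.tan(np.radians(c["vfov"])/2); return np.array([[f,0,c["cx"]],[0,f,c["cy"]],[0,0,1]])
def ray(c,px):
    p=cv2.undistortPoints(np.array([[px]],float),K(c),np.array(c["dist_coeffs"],float))[0,0]
    T=np.array(c["world_from_camera"]); d=T[:3,:3]@np.array([p[0],p[1],1]); return T[:3,3],d
def onz(c,px,z):
    o,d=ray(c,px); return o+d*(z-o[2])/d[2]
def proj(c,P):
    T=np.linalg.inv(np.array(c["world_from_camera"])); r=cv2.Rodrigues(T[:3,:3])[0]
    return cv2.projectPoints(np.array(P,float).reshape(-1,3),r,T[:3,3],K(c),np.array(c["dist_coeffs"],float))[0][:,0]
def load(f): return np.load(f'pics/{f}.npy',allow_pickle=True).item()
E
python3 - <<'E'
from h import *
for n in("side","top","wrist"):
    c=save(n,n+"0"); print(n,c["vfov"],c["cx"],c["cy"],c["dist_coeffs"],np.round(c["world_from_camera"],3).tolist())
print(state())
E
```

```text
pics
side 46.14601498096857 322.9130545200404 198.0797115533618 [-0.00517032  0.          0.          0.          0.        ] [[-0.825, -0.283, 0.489, -102.765], [-0.565, 0.432, -0.704, 852.582], [-0.012, -0.856, -0.516, 665.683], [0.0, 0.0, 0.0, 1.0]]
top 57.21210934026484 317.2653165466015 200.15071476093053 [-0.07061114  0.          0.          0.          0.        ] [[0.015, -0.999, 0.041, 427.173], [-1.0, -0.016, -0.015, 69.811], [0.016, -0.041, -0.999, 919.744], [0.0, 0.0, 0.0, 1.0]]
wrist 58.241353153153156 323.3548963575589 202.3519774342294 [0.01071707 0.         0.         0.         0.        ] [[0.328, -0.914, -0.24, 285.694], [-0.945, -0.318, -0.081, -614.835], [-0.002, 0.253, -0.967, 384.096], [0.0, 0.0, 0.0, 1.0]]
{'t': 0.15, 'joint_pos': array([ 1.12887979,  0.47765215,  0.02234685,  1.55617426, -0.01147761,
        1.10930474, -0.0830803 ]), 'dq': array([ 5.53620838e-04, -2.32352890e-03, -5.49076223e-05, -4.71050488e-03,
       -7.94916883e-05, -1.28119596e-03, -1.73358823e-04]), 'joint_torque': array([ 1.94694279e-03, -5.83289659e+01,  1.53623018e+00, -2.72873712e+01,
       -5.42384258e-02,  1.45053689e-02,  6.66149708e-05]), 'tool_pos': array([ 221.00622943, -637.31875579,  221.89811729]), 'tcp_rot': array([ 9.86098904e-01,  1.66157918e-01, -1.75622169e-04, -6.82894705e-04]), 'force': array([-0.37771916, -0.13502609,  0.57935627]), 'torque': array([-0.01069459, -0.00551442, -0.00070001]), 'gripper_width': 1.002042770474145}
```

View pics/top0.png

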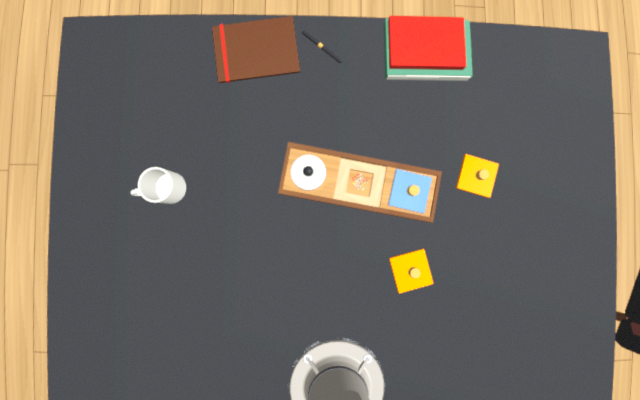

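View pics/side0.png

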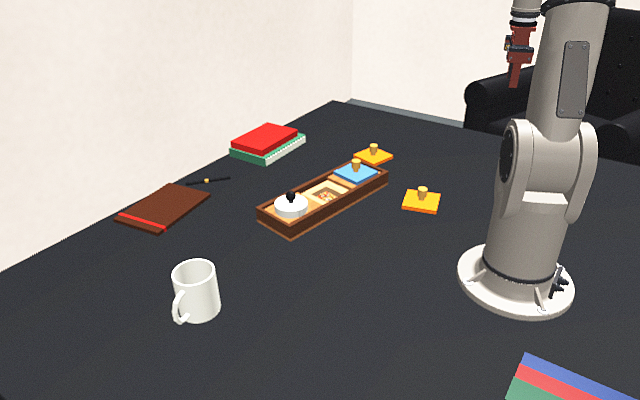

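Top view: the organiser is at about (360,182), with the paperweight at (308,172) and the mug at (160,186). Lid candidates are the blue tile at (411,190) on the deck and two orange tiles at (478,175) and (411,271) on the worktop. The blue one fits because of its colour and because it lies on the organiser's right deck. I'll confirm that in a crop and measure.

```bash
python3 - <<'E'
from h import *
c=load("top0"); im=c["img"]; 
cv2.imwrite('pics/crop0.png',cv2.resize(im[130:300,270:510,::-1],None,fx=3.3,fy=3.3,interpolation=cv2.INTER_CUBIC)[:600])
hsv=cv2.cvtColor(im,cv2.COLOR_RGB2HSV)
def big(m,nm):
    cs,_=cv2.findContours(m.astype(np.uint8),cv2.RETR_EXTERNAL,cv2.CHAIN_APPROX_NONE); k=max(cs,key=cv2.contourArea); return k
def rect(c,k,z):
    P=np.array([onz(c,p,z)[:2] for p in cv2.convexHull(k)[:,0].astype(float)],np.float32); return cv2.minAreaRect(P)
b=(hsv[...,0]>95)&(hsv[...,0]<125)&(hsv[...,1]>100)&(hsv[...,2]>120)
k=big(b,'b'); r=rect(c,k,43+4); print('blue',cv2.boundingRect(k),r)
o=(im.max(2)>55)&(hsv[...,1]>60); o[:130]=0;o[225:]=0;o[:,:270]=0;o[:,445:]=0
o=cv2.morphologyEx(o.astype(np.uint8),cv2.MORPH_CLOSE,np.ones((5,5)))
k=big(o,'o'); r=rect(c,k,43); print('org@43',cv2.boundingRect(k),r)
# brass knob
y=(hsv[...,0]>12)&(hsv[...,0]<30)&(hsv[...,1]>90)&(hsv[...,2]>120)
y[:178]=0;y[202:]=0;y[:,:400]=0;y[:,425:]=0
y2=y.copy(); k=big(y2,'k'); (u,v),rad=cv2.minEnclosingCircle(k); print('knob',u,v,rad,onz(c,(u,v),80))
s=load("side0"); im=s["img"]; h=cv2.cvtColor(im,cv2.COLOR_RGB2HSV)
y=(h[...,0]>10)&(h[...,0]<30)&(h[...,1]>90)&(h[...,2]>60); y[:155]=0;y[173:]=0;y[:,:346]=0;y[:,365:]=0
k=big(y,'k'); print('side knob',cv2.boundingRect(k))
cv2.imwrite('pics/crop1.png',cv2.resize(im[130:250,240:420,::-1],None,fx=4.4,fy=4.4,interpolation=cv2.INTER_CUBIC))
E
```

```text
Traceback (most recent call last):
ValueError: max() iterable argument is empty
```

```bash
sleep 0
```

```text
(no output)
```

View pics/crop0.png

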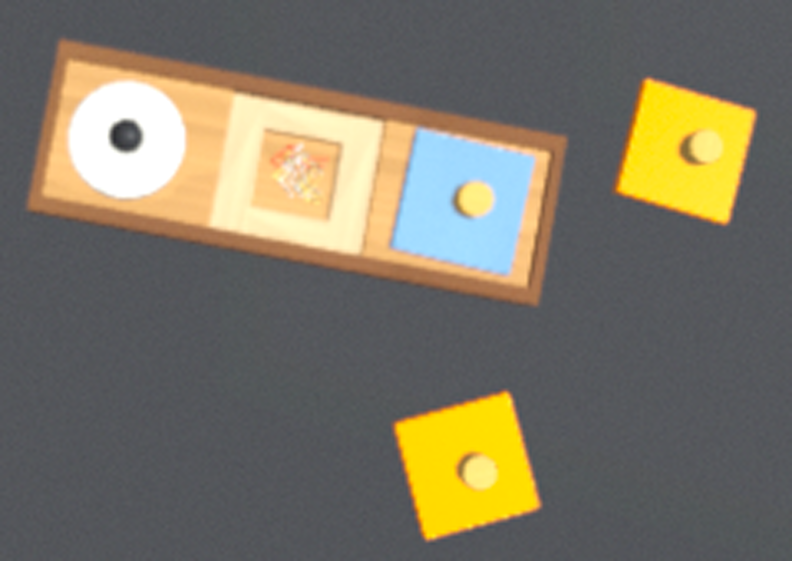

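The crop shows the blue tile with its brass knob at about (413,190), sitting inside the rails. That is the lid. The pocket is empty, centred at about (361,182). I'll loosen the masks.

```bash
cat > m.py <<'E'
from h import *
def big(m):
    cs,_=cv2.findContours(m.astype(np.uint8),cv2.RETR_EXTERNAL,cv2.CHAIN_APPROX_NONE); return max(cs,key=cv2.contourArea)
def rect(c,k,z):
    P=np.array([onz(c,p,z)[:2] for p in cv2.convexHull(k)[:,0].astype(float)],np.float32); return cv2.minAreaRect(P)
def win(m,x0,y0,x1,y1):
    o=np.zeros(m.shape,np.uint8); o[y0:y1,x0:x1]=m[y0:y1,x0:x1]; return o
E
python3 - <<'E'
from m import *
c=load("top0"); im=c["img"].astype(int)
for p in[(400,190),(413,190),(340,152),(360,140),(348,180)]: print(p,im[p[1],p[0]])
R,G,B=im[...,0],im[...,1],im[...,2]
print('blue',rect(c,big(win(B>R+50,380,160,440,220)),47))
k=big(win(((R>B+15)&(R>50))|(B>R+50)|(im.min(2)>100),270,130,446,230)); print('org',cv2.boundingRect(k),rect(c,k,43))
k=big(win(R>B+40,402,180,424,201)); e=cv2.minEnclosingCircle(k); print('knob',e,onz(c,e[0],81))
s=load("side0"); im=s["img"].astype(int);R,G,B=im[...,0],im[...,1],im[...,2]
k=big(win(R>B+40,346,150,366,174)); print('sk',cv2.boundingRect(k))
cv2.imwrite('pics/crop1.png',cv2.resize(s["img"][130:250,240:420,::-1],None,fx=4.4,fy=4.4,interpolation=cv2.INTER_CUBIC))
E
```

```text
(400, 190) [163 219 255]
(413, 190) [255 240 131]
(340, 152) [155 113  85]
(360, 140) [86 87 93]
(348, 180) [255 210 144]
blue ((489.3129577636719, -165.28228759765625), (88.73261260986328, 87.89312744140625), 77.42813110351562)
org (278, 141, 164, 82) ((509.0669250488281, -45.98944091796875), (383.1741027832031, 130.3236541748047), 80.1949234008789)
knob ((413.0, 189.5), 5.590270042419434) [ 490.05338893 -163.77200095   81.        ]
sk (346, 150, 20, 22)
```

```bash
sleep 0
cat >> m.py <<'E'
from scipy.spatial.transform import Rotation as Ro
def plan(p,yawy=None):
    s=state(); R=Ro.from_quat(s["tcp_rot"]).as_matrix()
    d=R.T@(np.array(p)-s["tool_pos"]); print('t',s["t"],'tcp',s["tool_pos"].round(1),'shift',(d/1000).round(4),'F',s["force"].round(1),'w',s["gripper_width"])
    a=np.degrees(np.arctan2(R[1,1],R[0,1])); print('tool y angle',a,'z',R[:,2].round(4))
    if yawy is not None: print('turn z',-(((yawy-a+90)%180)-90)/90)
E
python3 -c "
from m import *
plan([490,-164.5,170],80.3)"
```

```text
t 0.15 tcp [ 221.  -637.3  221.9] shift [ 0.4091 -0.3585  0.0524] F [-0.4 -0.1  0.6] w 1.002042770474145
tool y angle -70.87098620707813 z [-6.0e-04  1.3e-03 -1.0e+00]
turn z 0.32032237547690967
```

View pics/crop1.png

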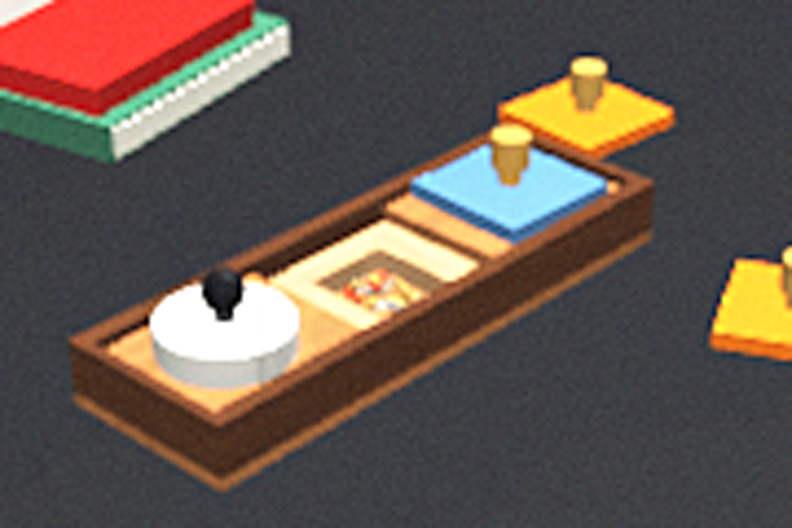

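The side crop shows the blue lid on the far deck, knob top at about crop (511,133), i.e. pixel (356,160). The pocket is empty and the paperweight is on the near deck.

Call:
arm_command(
  motion=[0,0.409,-0.358,0.02,0,0,0.32,0,0.409,-0.358,0.02,0,0,0.32,0,0.409,-0.358,0.02,0,0,0.32,0,0.409,-0.358,0.02,0,0,0.32,0,0.409,-0.358,0.02,0,0,0.32,0,0.409,-0.358,0.02,0,0,0.32,0,0.409,-0.358,0.02,0,0,0.32,0,0.409,-0.358,0.02,0,0,0.32,0,0.409,-0.358,0.02,0,0,0.32,0,0.409,-0.358,0.02,0,0,0.32,0,0.409,-0.358,0.052,0,0,0.32,0,0.409,-0.358,0.052,0,0,0.32,0,0.409,-0.358,0.052,0,0,0.32],
  newtons=10,
)

```text
t: 1.78
tool_pos: [490.2, -166.4, 171.3]
tcp_rot: [0.996, -0.085, 0.0, 0.0]
force: [0.6, 0.1, 0.1]
gripper_width: 0.996
```

```bash
python3 - <<'E'
from m import *
save("wrist","wrist1"); plan([490,-164.5,55],80.3)
E
```

```text
t 1.825 tcp [ 490.6 -166.3  171.6] shift [-0.001  -0.0018  0.1166] F [0.  0.1 0. ] w 1.00462847959792
tool y angle -99.7444288382463 z [ 1.1e-03 -5.0e-04 -1.0e+00]
turn z -0.0004936537582921119
```

View pics/wrist1.png

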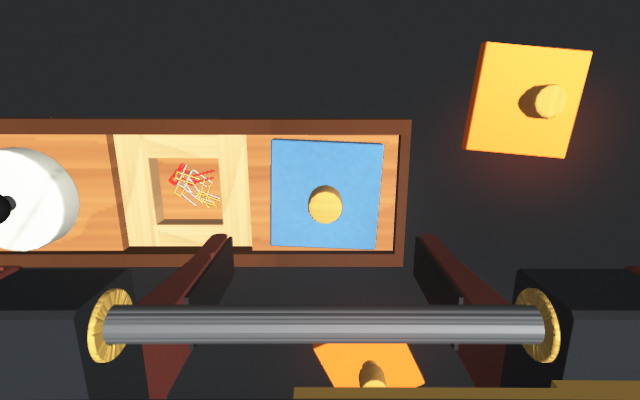

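The wrist view shows the lid's knob at (325,205), between the fingers. The pocket spans about x 116–250, with the well centre near (192,190). I'll measure from this view.

```bash
python3 - <<'E'
from m import *
c=load("wrist1"); im=c["img"].astype(int); R,G,B=im[...,0],im[...,1],im[...,2]
k=big(win(B>R+20,260,130,395,255)); r=rect(c,k,47); print('tile',r)
k=big(win((R>B+40),285,160,365,235)); e=cv2.minEnclosingCircle(k); print('knob',e)
# top face: brighter disc
print('knobtop',onz(c,(325,204),81), 'bbox',cv2.boundingRect(k))
a,b=onz(c,(30,120),43),onz(c,(395,120),43);print('far rail outer',np.degrees(np.arctan2(*(a-b)[[1,0]])),a,b)
# pocket edges at deck level 35 (deck/pocket brink) columns
for v in(150,240):
    row=im[v]; print(v,[(x,tuple(row[x])) for x in list(range(112,130,3))+list(range(243,258,3))])
for p,z in(((411,120),43),((404,265),43),((249,137),35),((253,248),35),((116,137),35),((127,248),35)): print(p,onz(c,p,z).round(1))
# organizer-frame of these
ctr=np.array([509,-46]); th=np.radians(80.3); yv=np.array([np.cos(th),np.sin(th)]); xv=np.array([yv[1],-yv[0]])
for p,z in(((411,120),43),((404,265),43),((249,137),35),((253,248),35),((116,137),35),((127,248),35),((325,204),81)):
    q=onz(c,p,z)[:2]-ctr; print(p,round(q@xv,1),round(q@yv,1))
E
```

```text
tile ((488.7972106933594, -167.40457153320312), (89.06476593017578, 89.7380599975586), 77.744140625)
knob ((324.8699951171875, 204.42999267578125), 18.83203125)
knobtop [ 491.01073702 -167.72464536   81.        ] bbox (308, 186, 35, 38)
far rail outer 80.33448256895767 [587.33263804  50.36185581  43.        ] [ 539.22775989 -232.08669015   43.        ]
150 [(112, (np.int64(147), np.int64(96), np.int64(58))), (115, (np.int64(231), np.int64(184), np.int64(125))), (118, (np.int64(252), np.int64(232), np.int64(173))), (121, (np.int64(252), np.int64(233), np.int64(174))), (124, (np.int64(250), np.int64(228), np.int64(165))), (127, (np.int64(251), np.int64(230), np.int64(170))), (243, (np.int64(253), np.int64(236), np.int64(179))), (246, (np.int64(249), np.int64(223), np.int64(159))), (249, (np.int64(231), np.int64(163), np.int64(97))), (252, (np.int64(231), np.int64(163), np.int64(98))), (255, (np.int64(231), np.int64(163), np.int64(99)))]
240 [(112, (np.int64(231), np.int64(161), np.int64(97))), (115, (np.int64(230), np.int64(162), np.int64(97))), (118, (np.int64(231), np.int64(162), np.int64(98))), (121, (np.int64(232), np.int64(163), np.int64(99))), (124, (np.int64(157), np.int64(103), np.int64(64))), (127, (np.int64(156), np.int64(101), np.int64(62))), (243, (np.int64(251), np.int64(230), np.int64(170))), (246, (np.int64(250), np.int64(229), np.int64(169))), (249, (np.int64(245), np.int64(213), np.int64(154))), (252, (np.int64(226), np.int64(154), np.int64(97))), (255, (np.int64(225), np.int64(153), np.int64(96)))]
(411, 120) [ 537.1 -244.5   43. ]
(404, 265) [ 414.8 -225.1   43. ]
(249, 137) [ 545.5 -114.    35. ]
(253, 248) [449.8 -95.9  35. ]
(116, 137) [563.7  -6.9  35. ]
(127, 248) [468.8  14.   35. ]
(411, 120) 61.1 -190.9
(404, 265) -62.7 -192.4
(249, 137) 47.4 -60.8
(253, 248) -49.9 -59.2
(116, 137) 47.3 47.8
(127, 248) -49.7 52.4
(325, 204) 2.8 -123.0
```

Call:
arm_command(
  motion=[0,0,0,0.05,0,0,0,0,0,0,0.09,0,0,0,0,0,0,0.116,0,0,0,0,0,0,0.116,0,0,0,0,0,0,0.116,0,0,0,1,0,0,0.116,0,0,0,1,0,0,0.116,0,0,0,1,0,0,0.116,0,0,0,1,0,0,0.116,0,0,0,1,0,0,0.116,0,0,0,1,0,0,0.116,0,0,0,1,0,0,0.116,0,0,0],
  newtons=8,
)

```text
t: 3.32
tool_pos: [490.2, -165.8, 54.6]
tcp_rot: [0.996, -0.084, -0.0, 0.0]
force: [-0.3, -1.1, -0.1]
gripper_width: 0.293
```

```bash
python3 - <<'E'
from m import *
c=save("wrist","wrist2"); s=save("side","side2"); plan([490+20.3,-165.5+118.3,55],80.3)
a=cv2.resize(s["img"][110:250,230:430],None,fx=3,fy=3); cv2.imwrite('pics/v2.png',np.vstack([c["img"][40:400:2,::2][:, :], cv2.resize(a,(320,224))])[:,:,::-1])
E
```

```text
t 3.425 tcp [ 490.2 -165.8   54.6] shift [-0.0002 -0.1202 -0.0004] F [ 0.4 -0.7 -0.6] w 0.2930578553484422
tool y angle -99.68812381358903 z [-1.e-04 -2.e-04 -1.e+00]
turn z 0.00013195762678858754
```

View pics/v2.png

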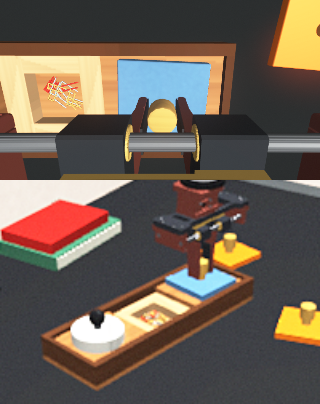

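The knob is gripped: opening 0.293 ≈ 25.8 mm, which matches the 26 mm head, and the tile is still flat on the deck. Now the slide, at the same height.

Call:
arm_command(
  motion=[1,0,-0.005,0.0005,0,0,0,1,0,-0.013,0.0005,0,0,0,1,0,-0.023,0.0005,0,0,0,1,0,-0.033,0.0005,0,0,0,1,0,-0.043,0.0005,0,0,0,1,0,-0.053,0.0005,0,0,0,1,0,-0.063,0.0005,0,0,0,1,0,-0.073,0.0005,0,0,0,1,0,-0.083,0.0005,0,0,0,1,0,-0.093,0.0005,0,0,0,1,0,-0.103,0.0005,0,0,0,1,0,-0.111,0.0005,0,0,0,1,0,-0.117,0.0005,0,0,0,1,0,-0.12,0.0005,0,0,0,1,0,-0.12,0.0005,0,0,0,1,0,-0.12,0.0005,0,0,0],
)

```text
t: 5.42
tool_pos: [510.3, -47.5, 54.1]
tcp_rot: [0.996, -0.085, -0.0, 0.0]
force: [0.6, 0.1, -2.9]
gripper_width: 0.295
```

```bash
python3 - <<'E'
from m import *
c=save("wrist","wrist3"); s=save("side","side3"); plan([510.3,-47.2,44.5],80.3)
a=cv2.resize(s["img"][130:250,240:420],(640,427)); cv2.imwrite('pics/v3.png',np.vstack([c["img"][100:270],a])[:,:,::-1])
E
```

```text
t 5.525 tcp [510.4 -47.6  54.1] shift [-0.0001 -0.0003  0.0096] F [-1.   0.4 -3.6] w 0.29331971026156795
tool y angle -99.70831819276482 z [-1.e-04 -1.e-04 -1.e+00]
turn z -9.242436405353753e-05
```

View pics/v3.png

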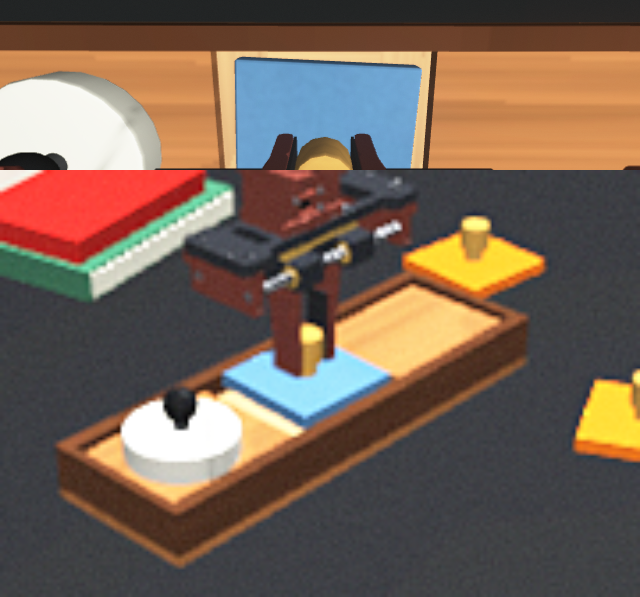

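The lid hangs level over the pocket, centred between the brinks (wrist view: tile at 236–420, pocket at 218–430). It isn't touching the paperweight. Lowering it 9.5 mm and then releasing.

Call:
arm_command(
  motion=[1,0,0,0.003,0,0,0,1,0,0,0.006,0,0,0,1,0,0,0.008,0,0,0,1,0,0,0.0095,0,0,0,1,0,0,0.0095,0,0,0,1,0,0,0.0095,0,0,0],
)

```text
t: 6.28
tool_pos: [510.5, -47.2, 44.6]
tcp_rot: [0.996, -0.084, 0.0, -0.0]
force: [-0.7, -0.2, -2.8]
gripper_width: 0.294
```

```bash
python3 - <<'E'
from m import *
c=save("wrist","wrist4"); s=save("side","side4"); plan([510.3,-47.2,44.5],80.3)
a=cv2.resize(s["img"][130:250,240:420],(640,427)); cv2.imwrite('pics/v4.png',np.vstack([c["img"][100:270],a])[:,:,::-1])
E
```

```text
t 6.375 tcp [510.5 -47.2  44.7] shift [-0.0002  0.0001  0.0002] F [ 0.4  0.5 -3.2] w 0.2936809945275714
tool y angle -99.67175026740549 z [ 1.e-04  0.e+00 -1.e+00]
turn z 0.0003138859177170161
```

View pics/v4.png

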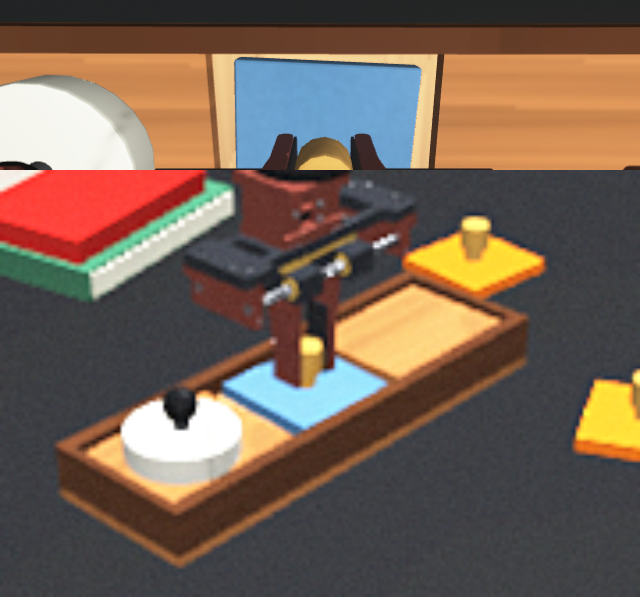

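The lid has dropped but still hangs from the gripper (Fz ≈ −3 N). I'll go down a little more.

Call:
arm_command(
  motion=[1,0,0,0.0005,0,0,0,1,0,0,0.001,0,0,0,1,0,0,0.001,0,0,0],
)

```text
t: 6.75
tool_pos: [510.6, -47.2, 44.4]
tcp_rot: [0.996, -0.084, 0.0, 0.0]
force: [-2.8, -0.4, 7.8]
gripper_width: 0.293
```

Contact: Fz is +7.8 N, so the lid is seated on the pocket floor. Releasing, then rising.

Call:
arm_command(
  motion=[0.4,0,0,0,0,0,0,0.4,0,0,0,0,0,0,0.4,0,0,0,0,0,0,0.4,0,0,0,0,0,0,0.4,0,0,-0.01,0,0,0,0.4,0,0,-0.04,0,0,0,0.4,0,0,-0.08,0,0,0,0.4,0,0,-0.13,0,0,0,0.4,0,0,-0.15,0,0,0,0.4,0,0,-0.15,0,0,0],
)

```text
t: 8.0
tool_pos: [511.6, -47.2, 195.8]
tcp_rot: [0.996, -0.084, 0.002, -0.0]
force: [-0.6, 0.8, -0.3]
gripper_width: 0.6
```

```bash
python3 - <<'E'
from m import *
c=save("wrist","wrist5"); s=save("side","side5"); plan([510.3,-47.2,44.5],80.3)
im=c["img"].astype(int); k=big(win(im[...,2]>im[...,0]+20,200,80,450,300)); print(rect(c,k,37))
a=cv2.resize(s["img"][130:250,240:420],(480,320)); cv2.imwrite('pics/v5.png',np.vstack([cv2.resize(c["img"],(480,280)),a])[:,:,::-1])
t0=load("side0")["img"].astype(int); d=np.abs(s["img"]-t0).max(2)
print('mug diff',(d[255:330,160:230]>40).sum(),'pw diff',(d[188:220,270:310]>40).sum())
E
```

```text
t 8.1 tcp [510.  -47.3 193.2] shift [ 4.000e-04 -1.000e-04  1.487e-01] F [ 0.6  0.  -0.2] w 0.6039438529097206
tool y angle -99.67673268887721 z [-6.e-04 -1.e-04 -1.e+00]
turn z 0.00025852567914247024
((509.42291259765625, -46.99811553955078), (89.32855224609375, 89.75494384765625), 77.67025756835938)
mug diff 0 pw diff 56
```

View pics/v5.png

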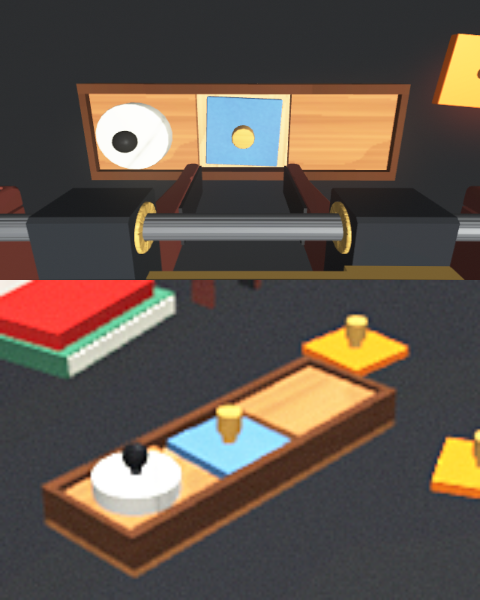

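The lid lies flat in the pocket with gaps on both sides. The paperweight window shows 56 changed pixels, so I'll check where they are before handing in.

```bash
python3 - <<'E'
from m import *
a=load("side0")["img"].astype(int);b=load("side5")["img"].astype(int);d=np.abs(a-b).max(2)>40
ys,xs=np.nonzero(d[188:220,270:310]);print('cols',xs.min()+270,xs.max()+270,'rows',ys.min()+188,ys.max()+188)
for im in(a,b):
    k=big(win((im.min(2)>150),268,185,312,222));M=cv2.moments(k);print(M['m10']/M['m00'],M['m01']/M['m00'],cv2.boundingRect(k))
    k=big(win((im.max(2)<60),280,185,303,203));M=cv2.moments(k);print('ball',M['m10']/M['m00'],M['m01']/M['m00'])
E
```

```text
cols 302 309 rows 188 197
292.2392369167311 205.48414539829852 (274, 188, 38, 31)
ball 290.10355987055016 196.3009708737864
291.1644628099174 206.38319559228648 (274, 193, 35, 26)
ball 290.0032679738562 196.48366013071893
```

The changed pixels are all at columns 302–309, which is the lid itself in its new place. The paperweight's ball hasn't moved (290.1,196.3 → 290.0,196.5). Handing in.

```bash
python3 -c "
from rig import *
print(sign_off())"
```

```text
the job is handed in; nothing more can be done
None
```

The blue lid now lies flat in the organiser's pocket, let go, and the job is handed in at about 8 s of the 35 s allowed. I gripped it by the knob and slid it about 120 mm along the deck. Over the pocket I lowered it about 10 mm until it touched the floor (+7.8 N), then opened the gripper and rose 150 mm.

**Lid position:** the last wrist view puts the tile's centre at (509.4, −47.0), within about 1 mm of the organiser centre I measured. It is turned about 2.6° from the channel, as it was at the start.

**Force:** it read near zero after the release.

**Bystanders:** the mug showed no changed pixels. The paperweight check first flagged 56 changed pixels, but these were the lid in its new place. The ball's image moved only 0.2 px, so it stayed put.

**Camera disagreement:** the top and wrist cameras differed by about 2 mm on absolute positions, but they agreed on how far to slide.

**Lowering:** the lid did not fall in by itself. The gripper carried its weight as it passed the pocket's edge (Fz about −3 N), and I set it down.

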